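# Work the pedal bin: lid up by its lever, lid down without a slam

### The arm

A 6-joint arm with a two-finger parallel gripper is mounted at the origin on the work surface. World frame = base frame: x ahead of the robot, y to its left, z up, the work surface at z = 0. Lengths are in m, angles in rad, forces in N, time in s.
With the tool pointing down it reaches from about 0.225 to 0.875 m from the base axis. Payload 3.4 kg.
Tool frame: the origin (TCP) lies between the finger pads; the fingertips stand 8 mm ahead of it and the grasp point (between the pads) lies 11 mm behind it; z points along the fingers, y is the line along which they close (so a half turn about z gives the same grasp; the last joint's range is limited). The gripper opens to 85 mm and grips with 20 to 120 N. Pads are 22 mm wide; open, the fingers measure 114 mm over their backs; the gripper's body (76 mm by 85 mm) begins 54 mm behind the grasp point. The pads swing forward as they close: fully open they stand 13 mm farther back than shut.
Start: joints at [-1.352, 0.276, 1.505, -0, 1.361, -0.121], TCP at [0.192, -0.542, 0.239] pointing down, gripper open.
Joint ranges: [-2.89, 2.89], [-0.75, 2.08], [0.22, 2.7], [-1.18, 4.32], [0.11, 2.71], [-2.7, 2.7]. Speed limits (rad/s): [2.57, 2.57, 3.14, 3.14, 3.14, 3.14].

### API

Orientations are given as a unit quaternion [w, x, y, z].
In Python, from rig import manip gives the robot as it stands.
- The arm moves only by the tool move_arm, never from a script. Its argument "deltas" is a list that holds one entry, the list of rows, each a list of 5 numbers: the shift along the tool's x, y, z normalised to -1 to 1, where 1 is 80 cm, then the turn about the tool's z normalised to -1 to 1, where 1 is 120 degrees, then the closure, from -1 (fully open) to 1 (shut). In form: [[[tx, ty, tz, twist, grip], ...]]. A call has 1 to 12 rows; each row is the pose to reach, as a shift and turn from the pose commanded when the call began, along the tool's axes at that moment; what a row does not reach only later rows make up. A row lasts 1/10 s, in which the tool goes at most 50 mm and 8.59 degrees, less where a joint would pass 70% of its speed; a pose out of reach is approached as far as the arm can. A call with a number of a shift or a turn outside -1 to 1 is refused whole. A call with a gripper value outside its range is refused whole. The fingers move at their own pace and stop on an object; "squeeze" is the grip in N (left out, the last holds). Time passes only in rows, so rows that repeat a pose let the fingers close. It gives the time, the measured TCP pose, the force, the opening and the grip force at its end, in the units of the state.
- manip.get_state(): the state, without advancing time (a new reading comes with each control period).
- manip.get_image(name): name is "scene" or "top" or "wrist"; returns the picture (384x512x3 uint8, red, green, blue); there is no depth.
- manip.camera_params(name): a dict with "fx", "fy", "cx", "cy" (pixels), "R" (3x3) and "t" (3): a world point X has camera coordinates R X + t; the wrist camera has in their place "tool_from_camera" (4x4, takes a point from camera to tool coordinates, whose origin is the TCP and whose axes are the flange's). Camera axes: x right, y down, z forward; pixel columns grow to the right and rows downward; lengths in m; the calibration is good to about 2 mm. A picture is of the moment at which its call begins: read the wrist's pose just before it. camera_params takes no time and is no camera call.
- manip.sign_off(): hands the job in; it is judged then, once.
The state is a dict: "clock": time; "qpos": joint angles; "qd": joint speeds; "effort": joint torques, N m; "position": TCP position; "ee_rot": TCP orientation; "contact_force": force on the tool from outside, world axes, zero at the start; "moment": the same for the moment, N m; "width": finger opening in m; "gripper_force": force on a finger pad.
Only numpy, scipy, OpenCV 4.12 (cv2) and the standard library are available. Lean on these libraries where they do the work, as an engineer would, in place of code of your own. Each camera call takes 0.05 s, during which the arm holds its last target. There are 200 camera calls.

### The job

My hands are full of peelings, so open the steel bin for me: with your fingertips push its lever right down, and keep the lid wide open for a full three seconds. Then ease the lever back up so that the lid comes down softly and closes without slamming, and take your hand away. Do not lift the lid by hand, and do not grasp, tip or shift the bin or the things standing around it.

Things in the scene. Friction and masses are not known exactly. Their poses are not given: they have to be found in the camera images.
- bin: round brushed-steel pedal bin, loose, 1.6 kg, 170 mm across and 250 mm tall to the top of its domed lid. Origin: centre of its underside, on the marble. Its own -x axis points out of the front, where the lever sticks out; +x is the back, with the lid's hinge; z up
- lever_pad (a point): centre of the top face of the lever's ribbed steel pad, 48 mm long (bin's x), 60 mm wide (bin's y), 6 mm thick. At rest it is 41 mm above the marble and 149 mm in front of the bin's axis, 65 mm clear of the bin's wall (pad spans 41 to 89 mm from the wall); right down, its top is 11 mm above the marble. It moves almost straight down
- lever (a joint): angle of the lever, rad: 0 = at rest, pad up; 0.2 = right down on its stop. It turns on a pivot under the middle of the bin. At the pad's centre it takes about 4 to 6 N at first, falling to 1 to 3 N as the lid rises, then it meets the stop; only the lid's weight brings it back up
- lid (a joint): angle of the lid, rad: 0 = shut, 1.2 = wide open. The lid is linked to the lever and always follows it: lid angle = 6 x lever angle, about 40 rad per metre of pad travel. Let go, it falls and slams
- lid_cover: the bin's domed steel lid, 172 mm across, 28 mm high, about 0.15 kg, hinged at the back of the bin at 223 mm height. Origin: centre of the lid's underside, directly above the bin's origin when shut; when it opens, its front edge swings up and back, away from the lever
- bottle: tall green glass bottle with a white stopper, 72 mm across, 281 mm tall, standing beside the bin; origin: centre of its underside
- bowl: white ceramic bowl, 116 mm across, 48 mm high; origin: centre of its underside
- pan_lid: round aluminium pan lid lying knob up, 116 mm across, 35 mm high; origin: centre of its underside
- spoon: pink plastic measuring spoon lying flat, 122 mm long, 15 mm high; origin: on the marble at the middle of its length

How it is judged:
On the way, in this order (a step that is already met when the one before it is completed fails the run):
1. the lever is pushed right down and the lid kept wide open (value of joint lid above 1.05 rad), for 2.5 s.
2. the lid is shut again (value of joint lid below 0.04 rad), for 0.3 s.
At the end, for the whole second after the job is handed in: the lid has been held at least 1.05 rad open for 2.5 s and is now shut (under 0.04 rad) with the lever back up; the bin stands upright within 20 mm of its place, and bottle, bowl, pan lid and spoon are within 20 mm of theirs (value of joint lid below 0.04 rad and value of joint lever below 0.01 rad and angle between bin's own z axis and vertical below 0.05 rad and distance of each of bin, bottle, bowl, pan_lid, spoon from where it was at the start of the episode below 0.02 m); the robot touches nothing.
It fails at once if the lid slams: it arrives at the rim faster than 2 rad/s (value of joint lid below 0.2 rad and velocity of joint lid below -2 rad/s).
It fails at once if the lid is worked by hand instead of by the lever (contact force between any of the fingers, the arm and lid_cover above 1 N).
It fails at once if the bin is tipped, lifted or shoved (angle between bin's own z axis and vertical above 0.12 rad or height (world z) of bin above 0.012 m or distance of bin from where it was at the start of the episode above 0.03 m).
It fails at once if a thing standing around the bin is lifted, carried or knocked away (distance of any of bottle, bowl, pan_lid, spoon from where it was at the start of the episode above 0.03 m).
It also fails if it takes over 53 s, if anything falls off the work surface, if the arm or the gripper's body presses on something with over 40 N, if the wrist force passes 120 N, or if a joint passes its speed limit or range.

## Working session

There is one attempt and no reset: what is moved stays moved. The work goes in short steps, Python scripts to look and compute and a tool call to move; the robot and the scene stay as the last step left them, time stands still between calls to the robot, and variables do not carry over. Pictures are saved under pics/ and viewed, at most 10 in all, crops included, and the job is handed in when it is done.

Besides the shell and the picture viewer there is one more tool, called as a command line: name --argument value ..., lists and objects as JSON in quotes. move_arm: Moves the arm, as the interface text tells. Scaled input: -1 to 1 covers 80 cm each way for a shift and 120 degrees each way for a turn. Its arguments: {"type":"object","properties":{"deltas":{"type":"array","items":{"type":"array","items":{"type":"array","items":{"type":"number","minimum":-1,"maximum":1}}}},"squeeze":{"type":"number"}},"required":["deltas"]}

```bash
mkdir -p pics; python3 - <<'E'
from rig import manip
import cv2
s=manip.get_state();print({k:s[k] for k in('clock','position','ee_rot','contact_force','width')})
for n in('scene','top'):
    cv2.imwrite(f'pics/{n}0.png',manip.get_image(n)[:,:,::-1]);print(n,manip.camera_params(n))
print(manip.camera_params('wrist'))
E
```

```text
{'clock': 0.0, 'position': array([ 0.19153876, -0.54163124,  0.23843361]), 'ee_rot': array([-9.13073611e-04,  9.85601305e-01,  1.69083508e-01, -3.18442269e-05]), 'contact_force': array([ 0.21618863,  0.50806453, -0.45752712]), 'width': 0.08538702784189961}
scene {'fx': 358.2685684118258, 'fy': 358.2685684118258, 'cx': 256.75781535420384, 'cy': 192.19461192233132, 'R': array([[ 0.62517174,  0.78039839, -0.01177518],
       [ 0.62026282, -0.50593272, -0.59942149],
       [-0.47374501,  0.36743767, -0.80034694]]), 't': array([-0.35660481, -0.28326119,  1.26826788])}
top {'fx': 482.31444539513524, 'fy': 482.31444539513524, 'cx': 263.71225155103775, 'cy': 191.4974764180033, 'R': array([[ 0.02819829, -0.99954383, -0.01081643],
       [-0.99749264, -0.02743448, -0.06523636],
       [ 0.06490986,  0.01262886, -0.99781122]]), 't': array([-0.01820419,  0.60376294,  1.18295356])}
{'fx': 272.2525911837845, 'fy': 272.2525911837845, 'cx': 254.33921538370117, 'cy': 189.07835636203617, 'tool_from_camera': array([[ 6.99592208e-05, -9.64172586e-01, -2.65275743e-01,
         6.82558865e-02],
       [ 9.99999991e-01,  3.79993073e-05,  1.25610165e-04,
        -8.75436236e-04],
       [-1.11029583e-04, -2.65275749e-01,  9.64172580e-01,
        -1.36356460e-01],
       [ 0.00000000e+00,  0.00000000e+00,  0.00000000e+00,
         1.00000000e+00]])}
```

View pics/scene0.png

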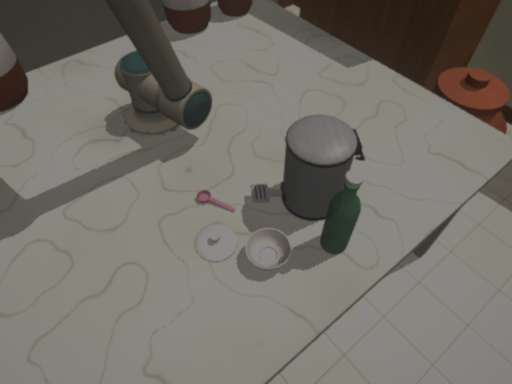

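View pics/top0.png

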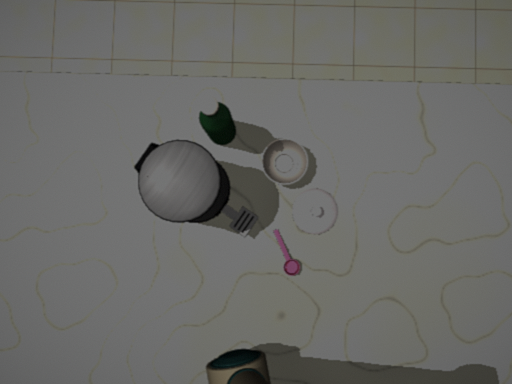

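The scene view shows the lever pad at about (261,193), in front of the bin (lid centre near (321,139)). In the top view the pad is at about (243,220), the lid at (179,181), the bowl at (285,162), the pan lid at (317,212), the spoon from (277,231) to (292,268), and the bottle's foot at about (225,135).

```bash
cat > h.py <<'E'
import numpy as np, cv2
from rig import manip
def ray(n,uv):
    c=manip.camera_params(n);R,t=c['R'],c['t']
    d=R.T@np.array([(uv[0]-c['cx'])/c['fx'],(uv[1]-c['cy'])/c['fy'],1]);return -R.T@t,d/np.linalg.norm(d)
def onz(n,uv,z):
    o,d=ray(n,uv);return o+d*(z-o[2])/d[2]
def tri(a,b):
    A=np.zeros((3,3));v=np.zeros(3)
    for o,d in(a,b):
        P=np.eye(3)-np.outer(d,d);A+=P;v+=P@o
    return np.linalg.solve(A,v)
E
python3 - <<'E'
from h import *
print('pad',tri(ray('top',(243,220)),ray('scene',(261,193))),onz('top',(243,220),.041),onz('scene',(261,193),.041))
for n,uv,z in(('lid',(179,181),.23),('bowl',(285,162),.048),('pan',(317,212),.01),('sp1',(277,231),.005),('sp2',(292,268),.01),('bottle',(226,135),.0)):print(n,onz('top',uv,z))
a=cv2.imread('pics/top0.png')[185:260,190:300];b=cv2.imread('pics/scene0.png')[165:240,220:330]
cv2.imwrite('pics/c0.png',cv2.convertScaleAbs(np.vstack([cv2.resize(x,None,fx=4,fy=4,interpolation=2) for x in(a,b)]),alpha=1.5))
E
```

```text
pad [0.53150847 0.04716185 0.03387195] [0.53157058 0.04691358 0.041     ] [0.53555029 0.04368451 0.041     ]
lid [0.60723907 0.17127434 0.23      ]
bowl [ 0.67580531 -0.05169541  0.048     ]
pan [ 0.55691476 -0.13606876  0.01      ]
sp1 [ 0.50659902 -0.03733591  0.005     ]
sp2 [ 0.41608278 -0.07693668  0.01      ]
bottle [0.74731061 0.09930022 0.        ]
```

View pics/c0.png

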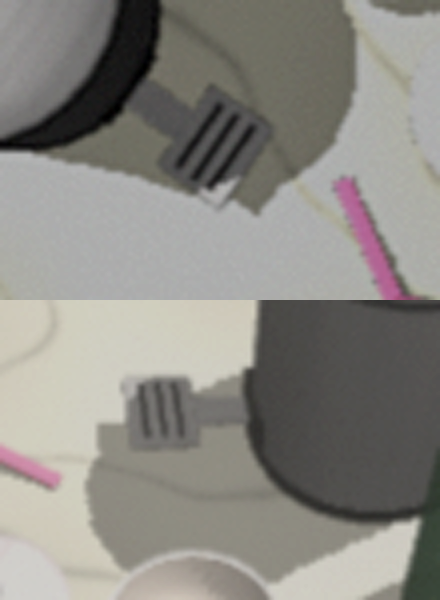

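Triangulating puts the pad at about (0.529, 0.045), with the bin axis near (0.607, 0.171), so "out" points along (-0.52, -0.85). I'll close the fingers and travel over the pad with the camera side turned away from the bin.

move_arm --deltas '[[[0.02, -0.017, 0, -0.04, 1], [0.06, -0.051, 0, -0.1, 1], [0.1, -0.086, 0, -0.17, 1], [0.142, -0.122, 0, -0.24, 1], [0.185, -0.159, 0, -0.31, 1], [0.228, -0.196, 0, -0.38, 1], [0.27, -0.232, 0, -0.45, 1], [0.313, -0.269, 0, -0.52, 1], [0.356, -0.305, 0, -0.59, 1], [0.398, -0.342, 0, -0.66, 1], [0.425, -0.365, 0, -0.7, 1], [0.44, -0.378, 0, -0.72, 1]]]' --squeeze 40

```text
clock: 1.3
position: [0.4233, -0.1373, 0.239]
ee_rot: [-0.0, 0.601, 0.799, 0.0]
contact_force: [-0.4, -1.4, 0.2]
width: -0.0002
gripper_force: 0.0
```

```bash
cat >> h.py <<'E'
from scipy.spatial.transform import Rotation as Ro
def pose():
    s=manip.get_state();q=s['ee_rot'];return s,Ro.from_quat(q,scalar_first=True).as_matrix()
def show(target,yaw):
    s,R=pose();p=s['position'];d=R.T@(np.array(target)-p)
    y=np.degrees(np.arctan2(R[1,0],R[0,0]))
    print('t',s['clock'],'p',p.round(4),'yaw',y.round(1),'q',np.round(s['qpos'],2),'F',np.round(s['contact_force'],1),'w',round(s['width'],4))
    print('cmd',(d/.8).round(4),'twist',round(-((yaw-y+180)%360-180)/120,4),'tilt',R[:,2].round(3))
E
python3 - <<'E'
from h import *
show([.525,.038,.239],148.5)
E
```

```text
t 1.3 p [ 0.4233 -0.1373  0.239 ] yaw 106.2 q [-0.47  0.08  1.76  0.    1.31 -0.75] F [-0.4 -1.4  0.2] w -0.0002
cmd [0.175  0.1831 0.0002] twist -0.3528 tilt [-0.     0.001 -1.   ]
```

move_arm --deltas '[[[0.015, 0.015, 0, -0.03, 1], [0.045, 0.047, 0, -0.09, 1], [0.08, 0.084, 0, -0.16, 1], [0.115, 0.12, 0, -0.23, 1], [0.145, 0.152, 0, -0.29, 1], [0.165, 0.173, 0, -0.33, 1], [0.175, 0.183, 0, -0.353, 1], [0.175, 0.183, 0.03, -0.353, 1], [0.175, 0.183, 0.07, -0.353, 1], [0.175, 0.183, 0.11, -0.353, 1], [0.175, 0.183, 0.13, -0.353, 1], [0.175, 0.183, 0.13, -0.353, 1]]]'

```text
clock: 2.5
position: [0.5227, 0.0344, 0.1327]
ee_rot: [-0.003, 0.274, 0.962, -0.001]
contact_force: [0.4, -0.4, 0.5]
width: -0.0001
gripper_force: 0.0
```

```bash
python3 - <<'E'
from h import *
show([.525,.038,.06],148.5)
a=manip.get_image('wrist')[:,:,::-1];b=manip.get_image('scene')[:,:,::-1]
b=cv2.resize(b[80:260,150:390],(512,384))
cv2.imwrite('pics/c1.png',cv2.resize(np.vstack([a,b]),(400,600)))
cv2.imwrite('pics/w1.png',cv2.convertScaleAbs(a,alpha=1.5))
E
```

```text
t 2.5 p [0.5227 0.0344 0.1327] yaw 148.2 q [-0.07  0.29  1.77 -0.    1.09 -1.08] F [ 0.4 -0.4  0.5] w -0.0001
cmd [-0.0006  0.0056  0.0908] twist -0.0026 tilt [-0.007 -0.    -1.   ]
```

View pics/c1.png

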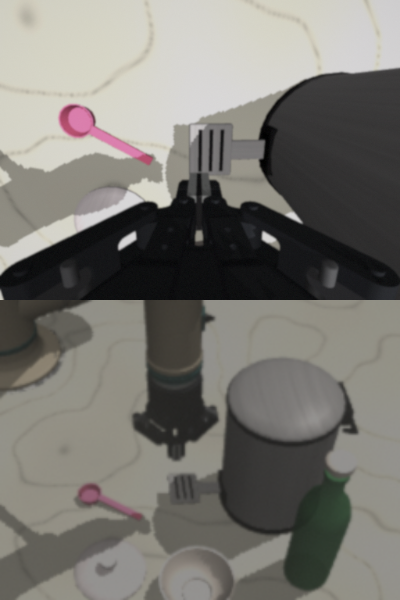

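View pics/w1.png

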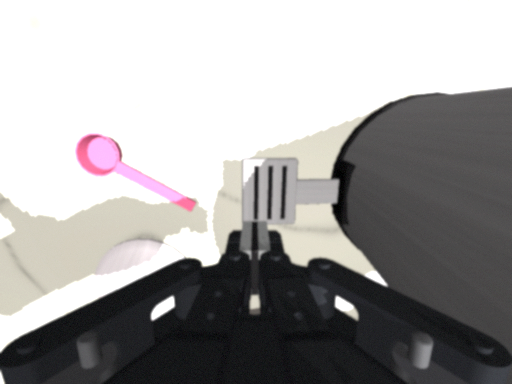

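In the wrist view the pad spans (242–297, 158–223) and its centre is at about (270,190). The gripper's wide side (knuckles) currently faces the bin wall, so I'll turn about 70° for more clearance.

```bash
python3 - <<'E'
from h import *
s,R=pose();T=manip.camera_params('wrist');M=T['tool_from_camera']
def w(u,v,z):
    d=R@M[:3,:3]@np.array([(u-T['cx'])/T['fx'],(v-T['cy'])/T['fy'],1]);o=s['position']+R@M[:3,3]
    return o,d/np.linalg.norm(d),o+d*(z-o[2])/d[2]
o,d,p=w(270,190,.041);print('pad wrist z.041',p,'tri top',tri((o,d),ray('top',(244,221.5))),'tri scene',tri((o,d),ray('scene',(260.5,192.9))))
for c in((242,158),(297,158),(297,222),(242,222)):print(w(*c,.041)[2])
u=np.array([-.52,-.85,0])
show(np.array([p[0],p[1],.07])+u*.008,220)
E
```

```text
pad wrist z.041 [0.53101782 0.04876347 0.041     ] tri top [0.52927659 0.04660565 0.04255481] tri scene [0.53173464 0.046924   0.03506066]
[0.49413712 0.04303034 0.041     ]
[0.51884649 0.08288845 0.041     ]
[0.56988088 0.05410611 0.041     ]
[0.54352537 0.01157881 0.041     ]
t 2.6 p [0.5253 0.0344 0.1355] yaw 148.2 q [-0.07  0.29  1.77 -0.    1.09 -1.08] F [0.2 0.1 0.5] w 0.0001
cmd [0.0033 0.009  0.0819] twist -0.5984 tilt [-0. -0. -1.]
```

move_arm --deltas '[[[0.001, 0.003, 0, -0.03, 1], [0.002, 0.006, 0, -0.09, 1], [0.003, 0.008, 0, -0.16, 1], [0.003, 0.008, 0, -0.23, 1], [0.003, 0.008, 0, -0.3, 1], [0.003, 0.008, 0, -0.37, 1], [0.003, 0.008, 0, -0.44, 1], [0.003, 0.008, 0, -0.51, 1], [0.003, 0.008, 0.01, -0.57, 1], [0.003, 0.008, 0.035, -0.598, 1], [0.003, 0.008, 0.06, -0.598, 1], [0.003, 0.008, 0.07, -0.598, 1]]]'

```text
clock: 3.8
position: [0.5266, 0.0414, 0.0793]
ee_rot: [0.0, -0.342, 0.94, -0.0]
contact_force: [0.3, 0.3, -0.7]
width: -0.0002
gripper_force: 0.0
```

```bash
python3 - <<'E'
from h import *
a=manip.get_image('wrist')[:,:,::-1];b=manip.get_image('scene')[:,:,::-1]
show([.526,.040,.05],220)
b=cv2.resize(b[80:260,150:390],(512,384))
cv2.imwrite('pics/c2.png',cv2.resize(np.vstack([a,b]),(400,600)))
E
```

```text
t 3.9 p [0.5266 0.0414 0.0794] yaw -140.0 q [-0.05  0.35  1.84 -0.    0.95 -2.32] F [-0.1 -0.1 -0. ] w -0.0002
cmd [ 0.0017 -0.0009  0.0367] twist -0.0002 tilt [-0. -0. -1.]
```

View pics/c2.png

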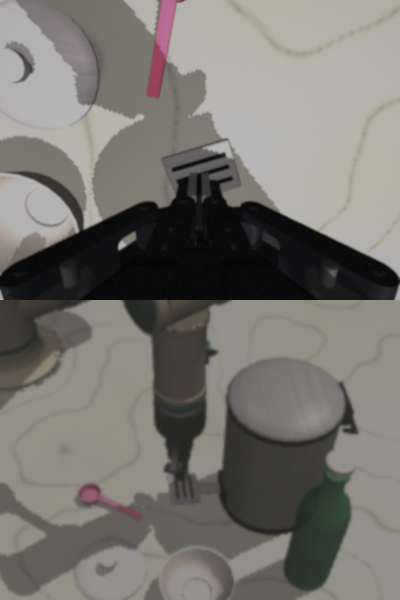

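The fingertips are directly above the outer half of the pad, clear of the bin. I'll lower gently to contact.

move_arm --deltas '[[[0.001, 0, 0.008, 0, 1], [0.001, 0, 0.02, 0, 1], [0.001, 0, 0.028, 0, 1], [0.001, 0, 0.033, 0, 1], [0.001, 0, 0.036, 0, 1], [0.001, 0, 0.039, 0, 1], [0.001, 0, 0.042, 0, 1], [0.001, 0, 0.045, 0, 1], [0.001, 0, 0.045, 0, 1]]]'

```text
clock: 4.8
position: [0.5255, 0.0407, 0.0435]
ee_rot: [-0.001, -0.342, 0.94, -0.0]
contact_force: [-2.5, -2.5, 5.6]
width: 0.0002
gripper_force: 2.7
```

move_arm --deltas '[[[0, 0, 0.004, 0, 1], [0, 0, 0.008, 0, 1], [0, 0, 0.012, 0, 1], [0, 0, 0.016, 0, 1], [0, 0, 0.02, 0, 1], [0, 0, 0.023, 0, 1], [0, 0, 0.026, 0, 1], [0, 0, 0.028, 0, 1], [0, 0, 0.028, 0, 1]]]'

```text
clock: 5.7
position: [0.5262, 0.0414, 0.0205]
ee_rot: [0.0, -0.342, 0.94, 0.0]
contact_force: [-0.7, -1.3, 2.4]
width: -0.0002
gripper_force: 1.1
```

```bash
python3 - <<'E'
from h import *
b=manip.get_image('scene')[:,:,::-1];a=manip.get_image('top')[:,:,::-1]
show([.526,.040,.019],220)
b=cv2.resize(b[60:260,150:400],(500,300));a=cv2.resize(a[100:300,100:350],(500,300))
cv2.imwrite('pics/c3.png',np.vstack([a,b]))
E
```

```text
t 5.8 p [0.5262 0.0414 0.0208] yaw -140.0 q [-0.05  0.42  1.91  0.    0.81 -2.32] F [-0.4 -0.8  1.4] w -0.0001
cmd [ 0.0013 -0.0012  0.0022] twist -0.0002 tilt [ 0.  0. -1.]
```

View pics/c3.png

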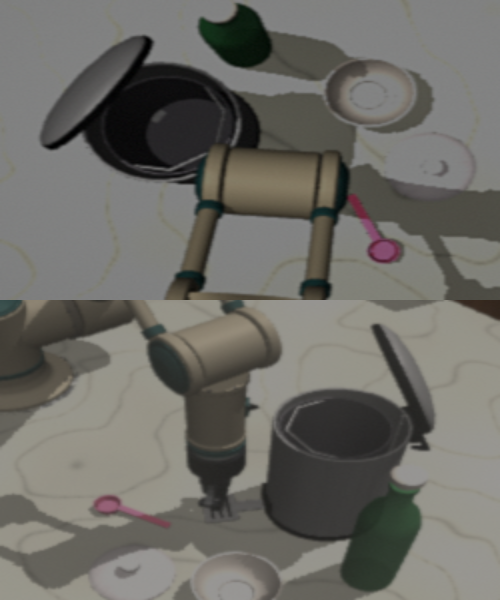

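The lid is wide open and the bin hasn't moved. I'll press slightly further to the stop and hold.

move_arm --deltas '[[[0, 0, 0.001, 0, 1], [0, 0, 0.002, 0, 1], [0, 0, 0.003, 0, 1], [0, 0, 0.003, 0, 1], [0, 0, 0.003, 0, 1]]]'

```text
clock: 6.3
position: [0.5263, 0.0414, 0.0191]
ee_rot: [0.0, -0.342, 0.94, -0.0]
contact_force: [-1.4, 0.3, 6.7]
width: -0.0001
gripper_force: 3.1
```

move_arm --deltas '[[[0, 0, 0.001, 0, 1], [0, 0, 0.001, 0, 1], [0, 0, 0.001, 0, 1], [0, 0, 0.001, 0, 1], [0, 0, 0.001, 0, 1], [0, 0, 0.001, 0, 1], [0, 0, 0.001, 0, 1], [0, 0, 0.001, 0, 1], [0, 0, 0.001, 0, 1], [0, 0, 0.001, 0, 1], [0, 0, 0.001, 0, 1], [0, 0, 0.001, 0, 1]]]'

```text
clock: 7.5
position: [0.5263, 0.0414, 0.0189]
ee_rot: [0.001, -0.342, 0.94, -0.0]
contact_force: [-2.3, -0.3, 11.3]
width: 0.0003
gripper_force: 5.6
```

move_arm --deltas '[[[0, 0, 0, 0, 1], [0, 0, 0, 0, 1], [0, 0, 0, 0, 1], [0, 0, 0, 0, 1], [0, 0, 0, 0, 1], [0, 0, 0, 0, 1], [0, 0, 0, 0, 1], [0, 0, 0, 0, 1], [0, 0, 0, 0, 1], [0, 0, 0, 0, 1], [0, 0, 0, 0, 1], [0, 0, 0, 0, 1]]]'

```text
clock: 8.7
position: [0.5264, 0.0414, 0.0189]
ee_rot: [0.001, -0.342, 0.94, -0.0]
contact_force: [-2.8, 0.1, 10.6]
width: -0.0002
gripper_force: 5.6
```

move_arm --deltas '[[[0, 0, 0, 0, 1], [0, 0, 0, 0, 1], [0, 0, 0, 0, 1], [0, 0, 0, 0, 1], [0, 0, 0, 0, 1], [0, 0, 0, 0, 1], [0, 0, 0, 0, 1], [0, 0, 0, 0, 1], [0, 0, 0, 0, 1], [0, 0, 0, 0, 1], [0, 0, 0, 0, 1], [0, 0, 0, 0, 1]]]'

```text
clock: 9.9
position: [0.5263, 0.0414, 0.0189]
ee_rot: [0.001, -0.342, 0.94, -0.0]
contact_force: [-2.6, 0.8, 11.0]
width: -0.0002
gripper_force: 5.6
```

```bash
python3 - <<'E'
from h import *
show([.526,.040,.05],220)
E
```

```text
t 9.9 p [0.5263 0.0414 0.0189] yaw -140.0 q [-0.05  0.43  1.91  0.    0.81 -2.32] F [-2.6  0.8 11. ] w -0.0002
cmd [ 0.0014 -0.0011 -0.0388] twist -0.0002 tilt [ 0.001  0.    -1.   ]
```

The lid has been held at the stop for over 3 s. I'll ease it back up slowly.

move_arm --deltas '[[[0, 0, -0.0015, 0, 1], [0, 0, -0.004, 0, 1], [0, 0, -0.0065, 0, 1], [0, 0, -0.009, 0, 1], [0, 0, -0.0115, 0, 1], [0, 0, -0.014, 0, 1], [0, 0, -0.0165, 0, 1], [0, 0, -0.019, 0, 1], [0, 0, -0.021, 0, 1], [0, 0, -0.023, 0, 1], [0, 0, -0.0245, 0, 1], [0, 0, -0.026, 0, 1]]]'

```text
clock: 11.1
position: [0.5262, 0.0412, 0.0387]
ee_rot: [0.0, -0.342, 0.94, -0.0]
contact_force: [-1.0, 0.2, 4.5]
width: -0.0001
gripper_force: 2.2
```

move_arm --deltas '[[[0, 0, -0.001, 0, 1], [0, 0, -0.002, 0, 1], [0, 0, -0.003, 0, 1], [0, 0, -0.004, 0, 1], [0, 0, -0.005, 0, 1], [0, 0, -0.006, 0, 1], [0, 0, -0.007, 0, 1], [0, 0, -0.008, 0, 1], [0, 0, -0.009, 0, 1], [0, 0, -0.01, 0, 1], [0, 0, -0.011, 0, 1], [0, 0, -0.012, 0, 1]]]'

```text
clock: 12.3
position: [0.5264, 0.0412, 0.0483]
ee_rot: [0.0, -0.342, 0.94, -0.0]
contact_force: [0.7, 4.0, 4.6]
width: -0.0001
gripper_force: 2.6
```

move_arm --deltas '[[[0, 0, -0.001, 0, 1], [0, 0, -0.002, 0, 1], [0, 0, -0.003, 0, 1], [0, 0, -0.004, 0, 1], [0, 0, -0.005, 0, 1], [0, 0, -0.006, 0, 1], [0, 0, -0.007, 0, 1], [0, 0, -0.008, 0, 1], [0, 0, -0.009, 0, 1], [0, 0, -0.01, 0, 1], [0, 0, -0.011, 0, 1], [0, 0, -0.012, 0, 1]]]'

```text
clock: 13.5
position: [0.526, 0.0411, 0.0578]
ee_rot: [0.0, -0.342, 0.94, -0.0]
contact_force: [0.0, 0.2, 0.2]
width: 0.0
gripper_force: 0.0
```

Released with no load left on the fingers. I'll withdraw upward and check.

move_arm --deltas '[[[0, 0, -0.01, 0, 1], [0, 0, -0.03, 0, 1], [0, 0, -0.06, 0, 1], [0, 0, -0.1, 0, 1], [0.03, 0, -0.14, 0, 1], [0.06, 0, -0.18, 0, 1], [0.09, 0, -0.2, 0, 1], [0.11, 0, -0.2, 0, 1], [0.12, 0, -0.2, 0, 1], [0.12, 0, -0.2, 0, 1]]]'

```text
clock: 14.5
position: [0.4512, -0.0207, 0.2167]
ee_rot: [-0.001, -0.341, 0.94, 0.001]
contact_force: [-0.1, 0.1, 0.5]
width: 0.0002
gripper_force: 0.0
```

```bash
python3 - <<'E'
from h import *
b=manip.get_image('scene')[:,:,::-1];a=manip.get_image('top')[:,:,::-1]
show([.526,.040,.2],220)
b=cv2.resize(b[60:260,150:400],(500,300));a=cv2.resize(a[100:300,100:350],(500,300))
cv2.imwrite('pics/c4.png',np.vstack([a,b]))
E
```

```text
t 14.6 p [ 0.4524 -0.0202  0.2166] yaw -140.0 q [-0.2   0.11  1.78  0.    1.25 -2.47] F [ 0.1 -0.7 -0.2] w 0.0002
cmd [-0.1189 -0.0015  0.0207] twist -0.0003 tilt [-0.001  0.001 -1.   ]
```

View pics/c4.png

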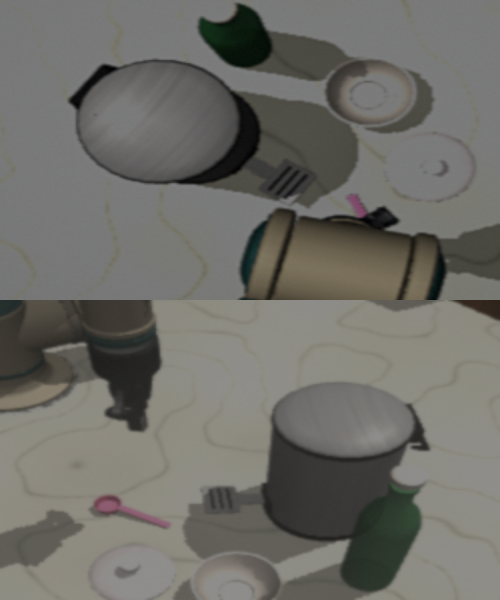

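The lid is shut, the lever is back up, everything is in its place and the hand is clear.

```bash
python3 -c "
from rig import manip
print(manip.sign_off())"
```

```text
the job is handed in; nothing more can be done
None
```

I pushed the bin's lever right down and held the lid wide open for over 3 s, then eased it shut and took the hand away; the final pictures show nothing shifted, and the job is handed in, though no verdict came back.

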